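# Roll the screw-cover strip home along a display step

## Task

The six hard plastic covers laid in the aluminium edging of the display step still stand proud. Take the hand roller from its stand, set it on one end of the strip and roll it along to the other end in one pass, with enough pressure that every cover snaps fully home, but without bearing down so hard that you dent one; touch the strip and its step with nothing but the roller. Then put the roller back upright in its stand and leave everything else on the shelf where it is.

Things in the scene. Friction and masses are not known exactly. Their poses are not given: they have to be found in the camera images.
- roller: hand roller, 0.22 to 0.35 kg: upright square wooden handle, steel shoulder plate, and below it a rubber-tyred wheel in a fork. Origin at the lowest point of the wheel; z up the handle, x the way it rolls, y along the axle. Handle 26 x 26 mm, z = 46 to 112 mm, free on all four sides; shoulder plate 30 mm (x) by 64 mm (y), z = 43 to 46 mm; fork 41 mm wide in y, down to z = 9 mm.
- axle (a point): centre of the roller's wheel, 18 mm above the roller's origin, axes as the roller's. The wheel is 36 mm in diameter and 30 mm wide
- wheel (a joint): turn of the roller's wheel, rad, 0 at the start, endless and free; rolling 18 mm turns it 1 rad
- stand: wooden stand holding the roller, fixed. Origin under its centre, axes as the roller standing in it (either way round will do). Two cheeks, each 60 mm (x) by 12 mm, 50 mm high, 47 mm apart in y, two end stops between them 30 mm high, 42 mm apart in x. Fork and wheel hang in the gap, the shoulder plate rests on the cheeks: roller origin 7 mm above the stand's, 3 mm play each way
- step: low display step, fixed, 170 x 340 mm, 36 mm high; origin under its centre, x away from the robot, y along its length. Stones stand on it; along its robot-side edge an aluminium profile, 300 x 40 mm, holds the strip
- strip_mid (a point): drawing position of the strip's middle, a point of the step 64 mm from its centre and 55 mm above the table, axes as the step's, strip along y. The strip is six covers, 240 mm. The profile is bedded on uneven packing: mid-strip, covers' tops when home lie really 50 to 60 mm above the table, and up to about 3.5 mm more or less at the ends. Ribs beside the covers lie 2 mm below their home height
- cover1 (a joint): how far cover 1 has gone in, m: 0 = 5 mm proud, 0.005 = home on its stop; starts 3.8 to 5 mm proud. Hard plastic, 39 x 19 mm, middle at y = -100 mm of strip_mid. It goes in only while pressed with more than about 9 N and stays where left; on its stop it does not give and the force climbs within fractions of a millimetre. Over 24 N dents it
- cover2 (a joint): how far cover 2 has gone in, m: 0 = 5 mm proud, 0.005 = home on its stop; starts 3.8 to 5 mm proud. Hard plastic, 39 x 19 mm, middle at y = -60 mm of strip_mid. It goes in only while pressed with more than about 9 N and stays where left; on its stop it does not give and the force climbs within fractions of a millimetre. Over 24 N dents it
- cover3 (a joint): how far cover 3 has gone in, m: 0 = 5 mm proud, 0.005 = home on its stop; starts 3.8 to 5 mm proud. Hard plastic, 39 x 19 mm, middle at y = -20 mm of strip_mid. It goes in only while pressed with more than about 9 N and stays where left; on its stop it does not give and the force climbs within fractions of a millimetre. Over 24 N dents it
- cover4 (a joint): how far cover 4 has gone in, m: 0 = 5 mm proud, 0.005 = home on its stop; starts 3.8 to 5 mm proud. Hard plastic, 39 x 19 mm, middle at y = 20 mm of strip_mid. It goes in only while pressed with more than about 9 N and stays where left; on its stop it does not give and the force climbs within fractions of a millimetre. Over 24 N dents it
- cover5 (a joint): how far cover 5 has gone in, m: 0 = 5 mm proud, 0.005 = home on its stop; starts 3.8 to 5 mm proud. Hard plastic, 39 x 19 mm, middle at y = 60 mm of strip_mid. It goes in only while pressed with more than about 9 N and stays where left; on its stop it does not give and the force climbs within fractions of a millimetre. Over 24 N dents it
- cover6 (a joint): how far cover 6 has gone in, m: 0 = 5 mm proud, 0.005 = home on its stop; starts 3.8 to 5 mm proud. Hard plastic, 39 x 19 mm, middle at y = 100 mm of strip_mid. It goes in only while pressed with more than about 9 N and stays where left; on its stop it does not give and the force climbs within fractions of a millimetre. Over 24 N dents it
- azurite: lump of dark blue azurite, about 46 mm across and 40 mm high, on the step behind the strip. Origin under its centre. Not to be moved
- dome: round glass dome over a turquoise nugget on a turned wooden base, 74 mm across, 84 mm high, on the step behind the strip. Origin under its centre. Not to be moved
- sorter: flat red plastic gem sorter box with a flip latch, 85 x 120 x 36 mm, closed, on the table. Origin under its centre. Not to be moved
- pad: teal silicone finger pad like a thimble, 23 mm across, 27 mm high. Origin under its centre. Not to be moved
- pick: steel dental pick lying flat, 170 mm long, along its x axis, 8 mm high. Origin under its centre. Not to be moved
- mug: white mug, 80 mm across, 92 mm high. Origin under its centre. Not to be moved
- jar: amber jar with steel lid, 72 mm across, 95 mm high. Origin under its centre. Not to be moved

How it is judged:
On the way, in this order (a step that is already met when the one before it is completed fails the run):
1. the roller's wheel bears on the cover at one end of the strip (contact force between roller and step above 3 N and (y of axle in the frame of strip_mid above 0.08 m or y of axle in the frame of strip_mid below -0.08 m)), for 0.02 s.
2. the wheel has rolled under pressure along most of the strip in one pass (130 mm or more one way) (contact force between roller and step above 3 N and (value of joint wheel above 7.2 rad or value of joint wheel below -7.2 rad)), for 0.02 s.
At the end, for the whole second after the job is handed in: All six covers are within 1 mm of their stops; the roller stands upright (within 7 degrees) and still in its stand, within 8 mm of the stand's axis and down on its cheeks within 4 mm, released (value of joint each of cover1, cover2, cover3, cover4, cover5, cover6 above 0.004 m and horizontal distance between roller and stand below 0.008 m and z of roller in the frame of stand below 0.011 m and angle between roller's own z axis and vertical below 0.12 rad and linear speed of roller below 0.02 m/s and contact force between the fingers and roller below 0.1 N); the robot touches nothing.
It fails at once if a cover is pressed with more than 24 N (contact force between roller and step above 24 N).
It fails at once if the gripper or the arm touches the step or its strip (contact force between any of the fingers, the arm and step above 0.5 N).
It fails at once if a bystander is moved by more than 15 mm (distance of any of azurite, dome, sorter, pad, pick, mug, jar from where it was at the start of the episode above 0.015 m).
It also fails if it takes over 70 s, if anything falls off the work surface, if the arm or the gripper's body presses on something with over 40 N, if the wrist force passes 120 N, or if a joint passes its speed limit or range.

## Robot

A 7-joint arm with a two-finger parallel gripper is mounted at the origin on the work surface. World frame = base frame: x ahead of the robot, y to its left, z up, the work surface at z = 0. Lengths are in m, angles in rad, forces in N, time in s.
With the tool pointing down it reaches from about 0.4 to 0.85 m from the base axis. Payload 10.4 kg.
Tool frame: the origin (TCP) lies on the centre line of the jaws, within the pads' length; the fingertips stand 22 mm ahead of it and the grasp point (between the pads) lies 3 mm ahead of it; z points along the fingers, y is the line along which they close (so a half turn about z gives the same grasp; the last joint's range is limited). The gripper opens to 87 mm and grips with 3 to 60 N. Pads are 19 mm wide; open, the fingers measure 117 mm over their backs; the gripper's body (75 mm by 190 mm) begins 51 mm behind the grasp point.
Start: joints at [-0.023, 0.332, -0.065, 1.46, 0.022, 1.35, -0.088], TCP at [0.625, 0, 0.245] pointing down, gripper open.
Joint ranges: [-2.6, 2.6], [-0.5, 2.12], [-1.47, 1.34], [0.16, 2.42], [-1.27, 4.41], [0.06, 2.06], [-2.6, 2.6]. Speed limits (rad/s): [2.22, 2.22, 2.79, 2.79, 3.14, 3.14, 3.14].

## Interface

Orientations are given as a unit quaternion [x, y, z, w].
In Python, from bench import r, vision, monitor, close_job gives the robot as it stands (r), with the cameras (vision), the readings (monitor) and the job as plain functions.
- The arm moves only by the shell command python3 jog.py FILE [FORCE], which reads ROWS from the file FILE. ROWS is a JSON object whose key "steps" holds a list of rows, 1 to 12 of them, each of 5 numbers: dx, dy, dz in a scale on which 1.0 is 0.75 m, then a turn about the tool's z in parts of the range, where 1.0 means pi rad, then the finger opening in m; each row is the pose to reach, as a shift and turn from the pose commanded when the command began, along the tool's axes at that moment; what a row does not reach only later rows make up. A row lasts 1/10 s, in which the tool goes at most 0.05 m and 0.15 rad, less where a joint would pass 70% of its speed; a pose out of reach is approached as far as the arm can. The fingers move at their own pace and stop on an object; FORCE is the grip in N (left out, the last holds). Time passes only in rows, so rows that do not move let the fingers close. It prints the time, the measured TCP pose, the force, the opening and the grip force at its end. No shift or turn number may pass 1 either way. Input that does not fit is refused with a message, and nothing moves.
- monitor.read_state(): the state, without advancing time (a new reading comes with each control period).
- vision.camera(name): name is "scene" or "side" or "wrist"; returns a dict with "img" (480x640x3 uint8, red, green, blue), "fx", "fy", "cx", "cy" (pixels), "pose" (4x4, takes a point from camera to world coordinates). Camera axes: x right, y down, z forward; pixel columns grow to the right and rows downward; lengths in m; the calibration is good to about 2 mm. A picture is of the moment at which its call begins. There is no depth.
- close_job(): hands the job in; it is judged then, once.
The state is a dict: "time": time; "joint_positions": joint angles; "joint_vel": joint speeds; "joint_torque": joint torques, N m; "ee_pos": TCP position; "eef_rot": TCP orientation; "ft_force": force on the tool from outside, world axes, zero at the start; "torque": the same for the moment, N m; "width": finger opening in m; "grip_force": force on a finger pad.
Only numpy, scipy, OpenCV 4.12 (cv2) and the standard library are available. Lean on these libraries where they do the work, as an engineer would, in place of code of your own. Each camera call takes 0.05 s, during which the arm holds its last target. There are 200 camera calls.

## Working session

There is one attempt and no reset: what is moved stays moved. The work goes in short steps, Python scripts to look and compute and a shell command to move; the robot and the scene stay as the last step left them, time stands still between calls to the robot, and variables do not carry over. Pictures are saved under pics/ and viewed, at most 10 in all, crops included, and the job is handed in when it is done.

```bash
ls; mkdir -p pics
python3 - <<'E'
from bench import r, vision, monitor, close_job
import cv2,numpy as np
for n in("scene","side","wrist"):
    c=vision.camera(n);cv2.imwrite(f"pics/{n}0.png",c["img"][:,:,::-1]);np.savez(f"pics/{n}0.npz",**c)
    print(n,c["fx"],c["cx"],c["cy"],np.round(c["pose"],3).tolist())
s=monitor.read_state();print(s)
E
```

```text
bench.py
jog.py
pics
scene 588.9720372739639 306.48199713104276 238.70521103581507 [[0.805, 0.427, -0.413, 1.067], [0.593, -0.565, 0.573, -0.715], [0.011, -0.706, -0.708, 0.927], [0.0, 0.0, 0.0, 1.0]]
side 582.5165695396695 309.4548731544162 244.2083859556079 [[-0.978, -0.155, 0.141, 0.414], [-0.21, 0.746, -0.632, 0.704], [-0.007, -0.647, -0.762, 0.925], [0.0, 0.0, 0.0, 1.0]]
wrist 345.3358634944745 322.12829358601925 238.702521715997 [[1.0, 0.001, 0.001, 0.625], [0.001, -0.964, -0.265, 0.073], [0.001, 0.265, -0.964, 0.384], [0.0, 0.0, 0.0, 1.0]]
{'time': 0.15, 'joint_positions': array([-0.02259623,  0.33271266, -0.06470894,  1.46070294,  0.02154432,
        1.34991713, -0.08851426]), 'joint_vel': array([ 1.34606509e-04, -1.55126388e-03,  6.85480813e-04, -3.26022773e-03,
       -7.73321240e-06,  5.80827627e-05,  2.85057666e-04]), 'joint_torque': array([ 1.82067095e-03, -6.23630190e+01,  2.54254905e-02, -3.90143681e+01,
       -6.11935230e-02,  3.71907104e-02, -1.53469024e-06]), 'ee_pos': array([6.24741920e-01, 2.20822205e-05, 2.43967177e-01]), 'eef_rot': array([ 7.07108753e-01,  7.07104615e-01, -3.66289305e-04, -3.75302639e-04]), 'ft_force': array([-0.58540763, -0.19389313,  0.62251291]), 'torque': array([-0.00821675, -0.01659372,  0.02037426]), 'grip_force': 0.0, 'width': 0.08747283660238572}
```

View pics/scene0.png

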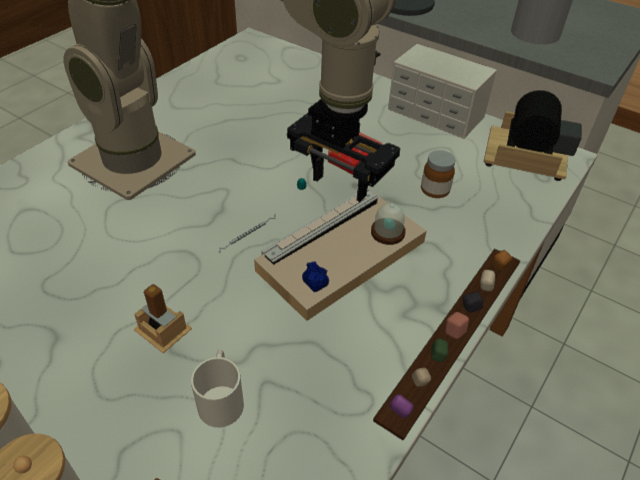

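View pics/side0.png

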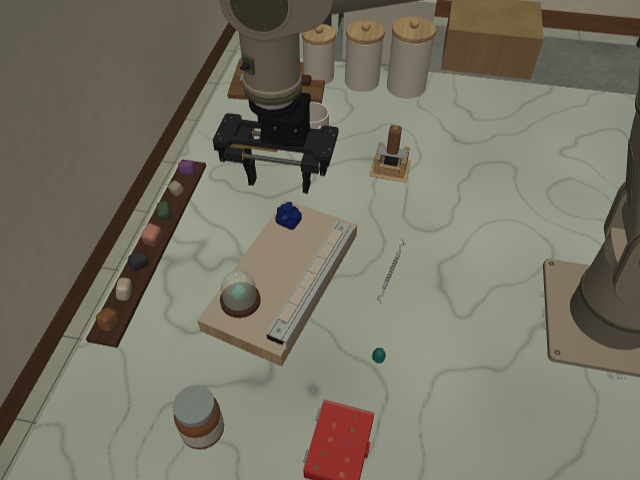

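Both views show the stand (scene ≈(162,325), side ≈(391,165)) and the step/strip (scene ends ≈(268,256)/(376,199); side ≈(276,335)/(345,227)). I'll enlarge both.

Run:
```python
import cv2,numpy as np
a=cv2.imread("pics/scene0.png");b=cv2.imread("pics/side0.png")
def z(i,x,y,w,h,k):return cv2.resize(i[y:y+h,x:x+w],None,fx=k,fy=k,interpolation=cv2.INTER_CUBIC)
cv2.imwrite("pics/c1.png",np.hstack([z(a,125,275,66,80,6),z(b,360,115,66,80,6)]))
cv2.imwrite("pics/c2.png",z(a,245,185,190,135,4))
cv2.imwrite("pics/c3.png",z(b,190,195,180,150,4))
```

```text
(no output)
```

View pics/c1.png

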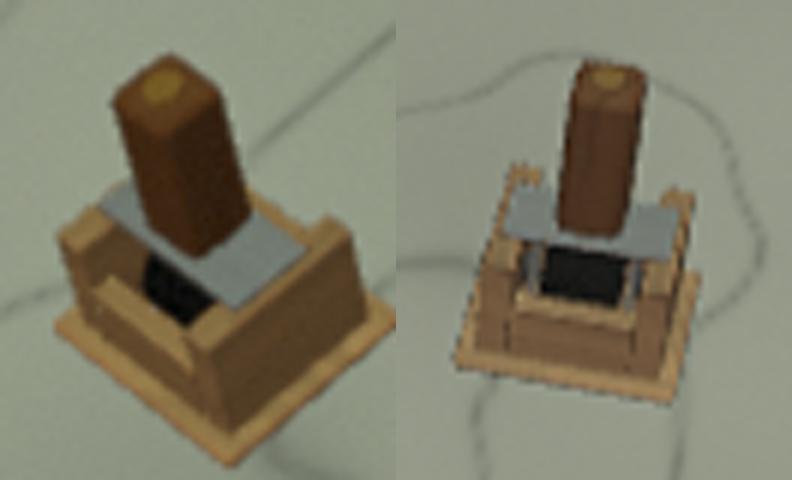

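View pics/c2.png

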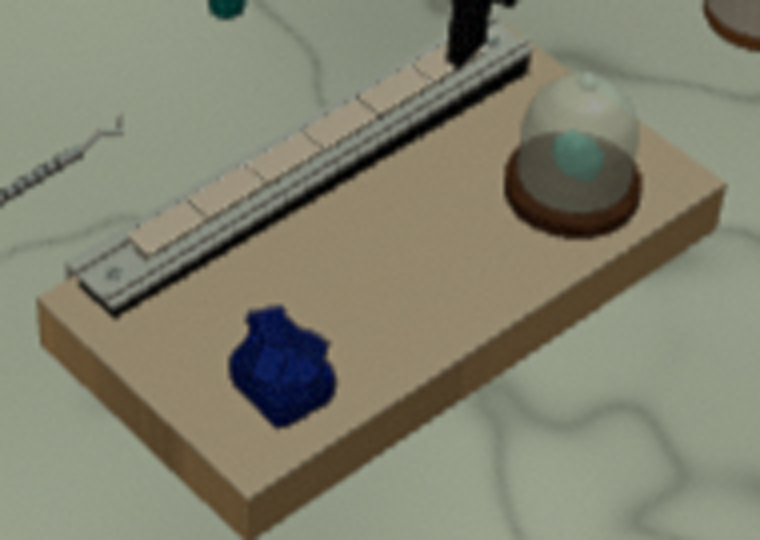

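View pics/c3.png

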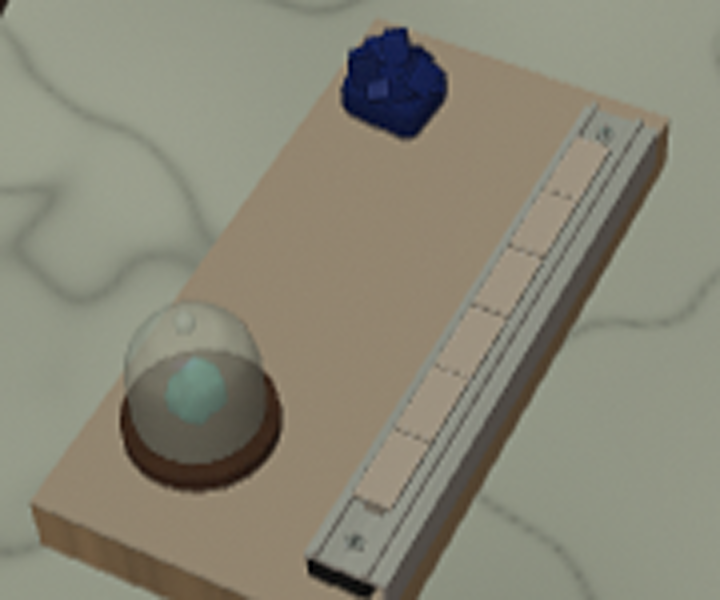

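Crops: the roller's plate, handle top and cheeks are clear in both views; the covers run from c2 (130,240) to behind the finger, and in c3 from (595,143) to (372,505). Now the positions.

```bash
cat > h.py <<'E'
import numpy as np
C={n:dict(np.load(f"pics/{n}0.npz")) for n in("scene","side","wrist")}
def ray(n,u,v):
    c=C[n];d=np.array([(u-c["cx"])/c["fx"],(v-c["cy"])/c["fy"],1]);return c["pose"][:3,3],c["pose"][:3,:3]@d
def pl(n,p,z):
    o,d=ray(n,*p);return o+d*(z-o[2])/d[2]
def tri(ps):
    A=0;b=0
    for n,p in ps:
        o,d=ray(n,*p);d=d/np.linalg.norm(d);P=np.eye(3)-np.outer(d,d);A=A+P;b=b+P@o
    return np.linalg.solve(A,b)
E
python3 - <<'E'
from h import *
np.set_printoptions(precision=4,suppress=True)
s1=lambda x,y:(125+x/6,275+y/6); d1=lambda x,y:(360+(x-396)/6,115+y/6)
s2=lambda x,y:(245+x/4,185+y/4); d3=lambda x,y:(190+x/4,195+y/4)
print("plate scene");[print(pl("scene",s1(*p),.053)) for p in((100,200),(235,308),(308,250))]
print("plate side");[print(pl("side",d1(*p),.053)) for p in((505,235),(675,258),(690,210),(513,187))]
print("top scene");[print(pl("scene",s1(*p),.119)) for p in((113,103),(170,55),(220,97),(165,138))]
print("top side");[print(pl("side",d1(*p),.119)) for p in((580,62),(643,68),(640,105),(572,100))]
print("topcentre tri",tri([("scene",s1(163,85)),("side",d1(610,77))]))
print("covers scene");[print(p,pl("scene",s2(*p),.059)) for p in((130,236),(148,256),(190,203),(208,218),(248,167),(265,180),(305,134),(322,147),(360,100),(378,113),(415,68),(432,80))]
print("covers side");[print(p,pl("side",d3(*p),.059)) for p in((580,137),(610,150),(355,498),(390,510),(553,192),(576,200),(510,245),(545,255),(395,430),(434,441))]
# joint lines centre, tri
for a,b in(((199,211),(564,196)),((257,174),(527,250)),((314,141),(488,311)),((369,107),(451,371)),((424,74),(414,435)),((139,246),(595,143))):
    print("tri",tri([("scene",s2(*a)),("side",d3(*b))]))
print("step scene z36");[print(pl("scene",s2(*p),.036)) for p in((38,300),(248,500),(725,187))]
print("step side z36");[print(pl("side",d3(*p),.036)) for p in((668,122),(32,507),(377,20))]
E
```

```text
plate scene
[ 0.4206 -0.3406  0.053 ]
[ 0.4843 -0.3445  0.053 ]
[ 0.4862 -0.3156  0.053 ]
plate side
[ 0.4801 -0.3111  0.053 ]
[ 0.4162 -0.311   0.053 ]
[ 0.4135 -0.3394  0.053 ]
[ 0.4809 -0.3392  0.053 ]
top scene
[ 0.4453 -0.3417  0.119 ]
[ 0.4449 -0.3187  0.119 ]
[ 0.4687 -0.3212  0.119 ]
[ 0.4673 -0.3417  0.119 ]
top side
[ 0.4612 -0.3347  0.119 ]
[ 0.4383 -0.3358  0.119 ]
[ 0.4371 -0.3145  0.119 ]
[ 0.4614 -0.3124  0.119 ]
topcentre tri [ 0.4503 -0.328   0.1185]
covers scene
(130, 236) [ 0.5223 -0.0605  0.059 ]
(148, 256) [ 0.5385 -0.0662  0.059 ]
(190, 203) [ 0.5323 -0.0227  0.059 ]
(208, 218) [ 0.5465 -0.0259  0.059 ]
(248, 167) [0.5405 0.0174 0.059 ]
(265, 180) [0.5535 0.0148 0.059 ]
(305, 134) [0.5498 0.0566 0.059 ]
(322, 147) [0.563  0.0538 0.059 ]
(360, 100) [0.558  0.0969 0.059 ]
(378, 113) [0.5718 0.0942 0.059 ]
(415, 68) [0.5675 0.1372 0.059 ]
(432, 80) [0.5805 0.1345 0.059 ]
covers side
(580, 137) [ 0.5333 -0.0624  0.059 ]
(610, 150) [ 0.5172 -0.0569  0.059 ]
(355, 498) [0.5914 0.167  0.059 ]
(390, 510) [0.5749 0.1699 0.059 ]
(553, 192) [ 0.5396 -0.0243  0.059 ]
(576, 200) [ 0.5277 -0.0216  0.059 ]
(510, 245) [0.5535 0.0127 0.059 ]
(545, 255) [0.5359 0.0153 0.059 ]
(395, 430) [0.5825 0.1283 0.059 ]
(434, 441) [0.5641 0.1305 0.059 ]
tri [ 0.5361 -0.0234  0.0568]
tri [0.5462 0.0152 0.0594]
tri [0.5562 0.0545 0.0593]
tri [0.5655 0.0931 0.061 ]
tri [0.5745 0.1322 0.0623]
tri [ 0.527  -0.0616  0.0561]
step scene z36
[ 0.4987 -0.1079  0.036 ]
[ 0.6622 -0.1475  0.036 ]
[0.7423 0.1801 0.036 ]
step side z36
[ 0.494  -0.1021  0.036 ]
[0.7374 0.1873 0.036 ]
[ 0.6581 -0.1433  0.036 ]
```

The manual's scale: shifts go in shares of 0.75 m and turns go in shares of pi rad. Converting my numbers, -0.328 m / 0.75 = -0.4373, -0.175 m / 0.75 = -0.2333, 1.6 rad / 3.1416 = 0.5093.

```bash
echo '{"steps":[[-0.4373, -0.2333, 0, 0.5093, 0.087], [-0.4373, -0.2333, 0, 0.5093, 0.087], [-0.4373, -0.2333, 0, 0.5093, 0.087], [-0.4373, -0.2333, 0, 0.5093, 0.087], [-0.4373, -0.2333, 0, 0.5093, 0.087], [-0.4373, -0.2333, 0, 0.5093, 0.087], [-0.4373, -0.2333, 0, 0.5093, 0.087], [-0.4373, -0.2333, 0, 0.5093, 0.087], [-0.4373, -0.2333, 0, 0.5093, 0.087], [-0.4373, -0.2333, 0, 0.5093, 0.087], [-0.4373, -0.2333, 0, 0.5093, 0.087], [-0.4373, -0.2333, 0.04, 0.5093, 0.087]]}' > rows.txt && python3 jog.py rows.txt 60
python3 - <<'E'
from bench import r, vision, monitor, close_job
import cv2,numpy as np
n="wrist";c=vision.camera(n);cv2.imwrite("pics/wrist1.png",c["img"][:,:,::-1]);np.savez("pics/wrist0.npz",**c)
s=monitor.read_state();print(s["ee_pos"],s["eef_rot"],s["joint_positions"])
E
```

```text
time: 1.35
ee_pos: [0.4516, -0.3291, 0.2174]
eef_rot: [1.0, -0.017, 0.003, 0.001]
ft_force: [0.3, -1.3, -0.2]
width: 0.0871
grip_force: 0.0
[ 0.44902077 -0.32725338  0.21024199] [ 9.99887242e-01 -1.49303448e-02 -1.43144727e-03 -7.34065465e-04] [ 0.27897734  0.20238514  0.30691455  1.70861624 -0.06386332  1.24364103
 -0.99991327]
```

View pics/wrist1.png

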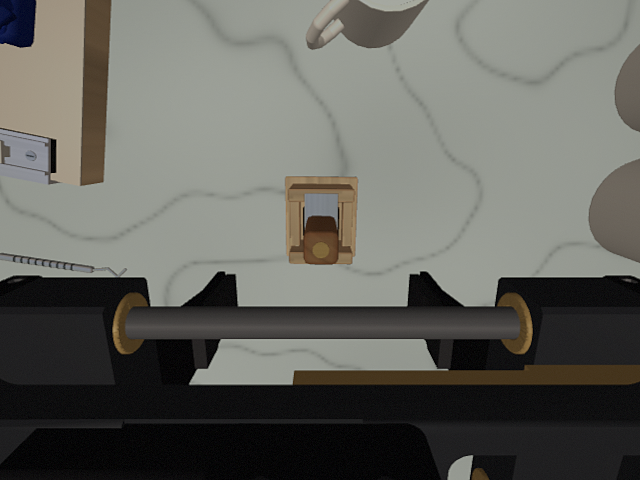

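The wrist view shows the stand square to the tool at (321,220), with the handle top at about (321,250) between the fingers' columns. I'll check its position.

Run:
```python
from h import *
np.set_printoptions(precision=4,suppress=True)
for p,z in(((321,250),.119),((305,235),.119),((337,235),.119),((303,212),.053),((339,212),.053),((303,193),.053),((339,193),.053),((285,177),.006),((357,177),.006),((353,264),.006),((289,264),.006)):print(p,pl("wrist",p,z))
```

```text
(321, 250) [ 0.4518 -0.328   0.119 ]
(305, 235) [ 0.4633 -0.317   0.119 ]
(337, 235) [ 0.4626 -0.3398  0.119 ]
(303, 212) [ 0.4679 -0.3124  0.053 ]
(339, 212) [ 0.4668 -0.3446  0.053 ]
(303, 193) [ 0.4848 -0.3132  0.053 ]
(339, 193) [ 0.4838 -0.3449  0.053 ]
(285, 177) [ 0.4955 -0.2932  0.006 ]
(357, 177) [ 0.4931 -0.3656  0.006 ]
(353, 264) [ 0.4008 -0.3607  0.006 ]
(289, 264) [ 0.4031 -0.2919  0.006 ]
```

To row units: 0.115 m / 0.75 = 0.1533, 0.001 m / 0.75 = 0.0013.

```bash
echo '{"steps":[[0.0013, -0.0007, 0.0533, 0, 0.087], [0.0013, -0.0007, 0.1067, 0, 0.087], [0.0013, -0.0007, 0.1533, 0, 0.087], [0.0013, -0.0007, 0.1533, 0, 0.087], [0.0013, -0.0007, 0.1533, 0, 0.087]]}' > rows.txt && python3 jog.py rows.txt
```

```text
time: 1.9
ee_pos: [0.4511, -0.3276, 0.1003]
eef_rot: [1.0, -0.015, -0.0, -0.0]
ft_force: [0.5, 0.0, 0.1]
width: 0.0871
grip_force: 0.0
```

To row units: 0.016 m / 0.75 = 0.0213, 0.008 m / 0.75 = 0.0107.

```bash
echo '{"steps":[[0, 0.0007, 0.0107, 0, 0.087], [0, 0.0007, 0.0213, 0, 0.087], [0, 0.0007, 0.0213, 0, 0.0], [0, 0.0007, 0.0213, 0, 0.0], [0, 0.0007, 0.0213, 0, 0.0], [0, 0.0007, 0.0213, 0, 0.0], [0, 0.0007, 0.0213, 0, 0.0], [0, 0.0007, 0.0213, 0, 0.0], [0, 0.0007, 0.0213, 0, 0.0]]}' > rows.txt && python3 jog.py rows.txt 60
```

```text
time: 2.8
ee_pos: [0.4511, -0.328, 0.0836]
eef_rot: [1.0, -0.015, 0.0, 0.0]
ft_force: [1.0, 0.7, -0.2]
width: 0.0387
grip_force: 0.0
```

```bash
echo '{"steps":[[0, 0, 0, 0, 0.0], [0, 0, 0, 0, 0.0], [0, 0, 0, 0, 0.0], [0, 0, 0, 0, 0.0], [0, 0, 0, 0, 0.0], [0, 0, 0, 0, 0.0]]}' > rows.txt && python3 jog.py rows.txt 60
```

```text
time: 3.4
ee_pos: [0.4511, -0.3281, 0.0836]
eef_rot: [1.0, -0.015, 0.0, 0.0]
ft_force: [0.7, -0.5, 0.7]
width: 0.0257
grip_force: 59.9
```

To row units: -0.2867 m / 0.75 = -0.3823, 0.0724 m / 0.75 = 0.0965, 0.206 rad / 3.1416 = 0.0656.

```bash
echo '{"steps":[[0, 0, -0.0267, 0, 0.0], [0, 0, -0.08, 0, 0.0], [0, 0, -0.1333, 0, 0.0], [0.016, -0.0627, -0.1333, 0.0656, 0], [0.032, -0.1267, -0.1333, 0.0656, 0], [0.048, -0.1907, -0.1333, 0.0656, 0], [0.064, -0.2547, -0.1333, 0.0656, 0], [0.08, -0.3187, -0.1333, 0.0656, 0], [0.0965, -0.3823, -0.1333, 0.0656, 0], [0.0965, -0.3823, -0.1333, 0.0656, 0], [0.0965, -0.3823, -0.1333, 0.0656, 0], [0.0965, -0.3823, -0.1333, 0.0656, 0]]}' > rows.txt && python3 jog.py rows.txt
python3 - <<'E'
from bench import r, vision, monitor, close_job
import cv2
a=vision.camera("scene")["img"][100:300,220:420,::-1];b=vision.camera("side")["img"][130:330,230:430,::-1]
cv2.imwrite("pics/lift.png",cv2.resize(cv2.hconcat([a,b]),None,fx=2,fy=2,interpolation=cv2.INTER_CUBIC))
s=monitor.read_state();print(s["joint_positions"],s["ft_force"],s["torque"],s["ee_pos"])
E
```

```text
time: 4.6
ee_pos: [0.5313, -0.0449, 0.1832]
eef_rot: [0.993, -0.118, -0.0, 0.0]
ft_force: [-0.8, 0.0, -3.1]
width: 0.0261
grip_force: 59.9
[-0.10192026  0.17271837  0.11213393  1.79135693 -0.02037214  1.17899049
 -1.79232932] [ 0.98971498 -0.0162083  -2.08511143] [ 0.05221464  0.16131637 -0.02930995] [ 0.53135196 -0.04529783  0.18342849]
```

View pics/lift.png

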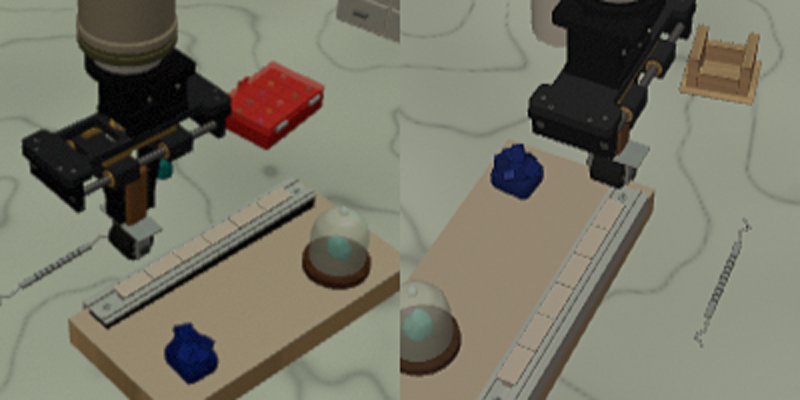

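The roller hangs upright and square above cover 1, and the stand is empty. Descending.

To row units: 0.04 m / 0.75 = 0.0533, 0.0005 m / 0.75 = 0.0007.

```bash
echo '{"steps":[[0.0007, 0, 0.0267, 0, 0], [0.0007, 0, 0.0533, 0, 0], [0.0007, 0, 0.0533, 0, 0], [0.0007, 0, 0.0533, 0, 0], [0.0007, 0, 0.0533, 0, 0]]}' > rows.txt && python3 jog.py rows.txt; echo '{"steps":[[0, 0, 0.0013, 0, 0], [0, 0, 0.0027, 0, 0], [0, 0, 0.0027, 0, 0]]}' > rows.txt && python3 jog.py rows.txt;echo '{"steps":[[0, 0, 0.0013, 0, 0], [0, 0, 0.0027, 0, 0], [0, 0, 0.0027, 0, 0]]}' > rows.txt && python3 jog.py rows.txt
```

```text
time: 5.2
ee_pos: [0.5328, -0.0441, 0.1448]
eef_rot: [0.993, -0.118, 0.001, -0.0]
ft_force: [0.3, -0.1, -3.0]
width: 0.0256
grip_force: 59.9
time: 5.5
ee_pos: [0.5323, -0.0436, 0.1417]
eef_rot: [0.993, -0.117, 0.0, -0.0]
ft_force: [0.4, -0.4, -2.7]
width: 0.0253
grip_force: 59.9
time: 5.8
ee_pos: [0.5321, -0.0437, 0.1394]
eef_rot: [0.993, -0.117, -0.0, 0.0]
ft_force: [-0.1, 0.4, -1.8]
width: 0.0257
grip_force: 59.9
```

To row units: 0.002 m / 0.75 = 0.0027, 0.001 m / 0.75 = 0.0013.

```bash
for i in 1 2; do echo '{"steps":[[0, 0, 0.0013, 0, 0], [0, 0, 0.0027, 0, 0], [0, 0, 0.0027, 0, 0]]}' > rows.txt && python3 jog.py rows.txt | grep -E "ee_pos|force: \[";done;  echo '{"steps":[[0, 0, 0.0013, 0, 0], [0, 0, 0.0013, 0, 0]]}' > rows.txt && python3 jog.py rows.txt
```

```text
ee_pos: [0.5322, -0.0437, 0.1374]
ft_force: [0.4, 0.3, -2.6]
ee_pos: [0.5324, -0.0437, 0.1359]
ft_force: [-1.2, 0.3, 1.8]
time: 6.6
ee_pos: [0.5324, -0.0437, 0.1351]
eef_rot: [0.993, -0.117, 0.0, -0.0]
ft_force: [-2.0, 0.0, 4.2]
width: 0.0257
grip_force: 59.9
```

To row units: 0.001 m / 0.75 = 0.0013, 0.0005 m / 0.75 = 0.0007.

```bash
for i in 1 2; do echo '{"steps":[[0, 0, 0.0007, 0, 0], [0, 0, 0.0013, 0, 0], [0, 0, 0.0013, 0, 0]]}' > rows.txt && python3 jog.py rows.txt | grep -E "ee_pos|force: \[";done
```

```text
ee_pos: [0.5324, -0.0436, 0.1341]
ft_force: [-2.4, 0.3, 5.6]
ee_pos: [0.5325, -0.0436, 0.1331]
ft_force: [-2.5, 1.0, 5.6]
```

To row units: 0.001 m / 0.75 = 0.0013, 0.0005 m / 0.75 = 0.0007.

```bash
for i in 1 2; do echo '{"steps":[[0, 0, 0.0007, 0, 0], [0, 0, 0.0013, 0, 0], [0, 0, 0.0013, 0, 0]]}' > rows.txt && python3 jog.py rows.txt | grep -E "ee_pos|force: \[";done; echo '{"steps":[[0, 0, 0.0007, 0, 0], [0, 0, 0.0007, 0, 0]]}' > rows.txt && python3 jog.py rows.txt | grep -E "ee_pos|force: \["
```

```text
ee_pos: [0.5324, -0.0436, 0.1321]
ft_force: [-2.7, 0.4, 5.6]
ee_pos: [0.5325, -0.0436, 0.1313]
ft_force: [-2.2, -0.0, 6.8]
ee_pos: [0.5326, -0.0436, 0.1312]
ft_force: [-4.3, 0.8, 10.8]
```

To row units: -0.008 m / 0.75 = -0.0107, -0.004 m / 0.75 = -0.0053.

```bash
echo '{"steps":[[0, -0.0053, -0.0001, 0, 0], [0, -0.0107, -0.0003, 0, 0], [0, -0.0107, -0.0003, 0, 0]]}' > rows.txt && python3 jog.py rows.txt | grep -E "ee_pos|force: \["
```

```text
ee_pos: [0.5345, -0.0357, 0.1314]
ft_force: [-4.4, 0.1, 10.6]
```

To row units: -0.006 m / 0.75 = -0.008, -0.003 m / 0.75 = -0.004.

```bash
echo '{"steps":[[0, -0.004, -0.0001, 0, 0], [0, -0.008, -0.0001, 0, 0], [0, -0.008, -0.0001, 0, 0]]}' > rows.txt && python3 jog.py rows.txt | grep -E "ee_pos|rot|force: \["
```

```text
ee_pos: [0.5356, -0.0317, 0.1315]
eef_rot: [0.993, -0.118, 0.0, 0.001]
ft_force: [-5.9, -5.6, 11.6]
```

To row units: -0.004 m / 0.75 = -0.0053, -0.002 m / 0.75 = -0.0027.

```bash
echo '{"steps":[[0, -0.0027, -0.0001, 0, 0], [0, -0.0053, -0.0001, 0, 0], [0, -0.0053, -0.0001, 0, 0]]}' > rows.txt && python3 jog.py rows.txt | grep -E "ee_pos|rot|force: \["
```

```text
ee_pos: [0.5369, -0.0266, 0.1317]
eef_rot: [0.993, -0.117, 0.001, 0.0]
ft_force: [-4.6, -1.2, 11.1]
```

To row units: -0.008 m / 0.75 = -0.0107, -0.004 m / 0.75 = -0.0053.

```bash
echo '{"steps":[[0, -0.0053, -0.0001, 0, 0], [0, -0.0107, -0.0003, 0, 0], [0, -0.0107, -0.0003, 0, 0]]}' > rows.txt && python3 jog.py rows.txt | grep -E "ee_pos|rot|force: \["
```

```text
ee_pos: [0.539, -0.0176, 0.1319]
eef_rot: [0.993, -0.117, 0.001, -0.0]
ft_force: [-3.3, 0.0, 9.6]
```

To row units: -0.008 m / 0.75 = -0.0107, -0.004 m / 0.75 = -0.0053.

```bash
echo '{"steps":[[0, -0.0053, -0.0001, 0, 0], [0, -0.0107, -0.0003, 0, 0], [0, -0.0107, -0.0003, 0, 0]]}' > rows.txt && python3 jog.py rows.txt | grep -E "ee_pos|rot|force: \["
```

```text
ee_pos: [0.5409, -0.0099, 0.1322]
eef_rot: [0.993, -0.117, 0.001, -0.0]
ft_force: [-2.2, 0.8, 11.0]
```

To row units: -0.008 m / 0.75 = -0.0107, -0.004 m / 0.75 = -0.0053.

```bash
echo '{"steps":[[0, -0.0053, -0.0001, 0, 0], [0, -0.0107, -0.0003, 0, 0], [0, -0.0107, -0.0003, 0, 0]]}' > rows.txt && python3 jog.py rows.txt | grep -E "ee_pos|rot|force: \["
```

```text
ee_pos: [0.5429, -0.002, 0.1324]
eef_rot: [0.993, -0.117, 0.001, -0.0]
ft_force: [-3.1, 0.9, 9.9]
```

To row units: -0.006 m / 0.75 = -0.008, -0.003 m / 0.75 = -0.004.

```bash
echo '{"steps":[[0, -0.004, -0.0001, 0, 0], [0, -0.008, -0.0001, 0, 0], [0, -0.008, -0.0001, 0, 0]]}' > rows.txt && python3 jog.py rows.txt | grep -E "ee_pos|rot|force: \["
```

```text
ee_pos: [0.5442, 0.0035, 0.1325]
eef_rot: [0.993, -0.117, 0.001, -0.0]
ft_force: [-2.7, -0.1, 10.7]
```

To row units: -0.004 m / 0.75 = -0.0053, -0.002 m / 0.75 = -0.0027.

```bash
echo '{"steps":[[0, -0.0027, -0.0001, 0, 0], [0, -0.0053, -0.0001, 0, 0], [0, -0.0053, -0.0001, 0, 0]]}' > rows.txt && python3 jog.py rows.txt | grep -E "ee_pos|rot|force: \["
```

```text
ee_pos: [0.5448, 0.0053, 0.1326]
eef_rot: [0.993, -0.118, 0.001, 0.001]
ft_force: [-5.9, -4.4, 13.4]
```

To row units: -0.004 m / 0.75 = -0.0053, -0.002 m / 0.75 = -0.0027.

```bash
echo '{"steps":[[0, -0.0027, -0.0001, 0, 0], [0, -0.0053, -0.0003, 0, 0], [0, -0.0053, -0.0003, 0, 0]]}' > rows.txt && python3 jog.py rows.txt | grep -E "ee_pos|rot|force: \["
```

```text
ee_pos: [0.5459, 0.0098, 0.1327]
eef_rot: [0.993, -0.118, 0.001, 0.0]
ft_force: [-3.5, -3.5, 10.3]
```

```bash
echo '{"steps":[[0, -0.0027, -0.0001, 0, 0], [0, -0.0053, -0.0001, 0, 0], [0, -0.0053, -0.0001, 0, 0]]}' > rows.txt && python3 jog.py rows.txt | grep -E "ee_pos|rot|force: \["
```

```text
ee_pos: [0.5471, 0.0148, 0.1328]
eef_rot: [0.993, -0.117, 0.001, -0.0]
ft_force: [-1.5, 0.1, 9.3]
```

To row units: -0.008 m / 0.75 = -0.0107, -0.004 m / 0.75 = -0.0053.

```bash
echo '{"steps":[[0, -0.0053, -0.0001, 0, 0], [0, -0.0107, -0.0003, 0, 0], [0, -0.0107, -0.0003, 0, 0]]}' > rows.txt && python3 jog.py rows.txt | grep -E "ee_pos|rot|force: \["
```

```text
ee_pos: [0.5492, 0.0232, 0.1331]
eef_rot: [0.993, -0.117, 0.001, -0.001]
ft_force: [-1.7, 0.6, 8.8]
```

To row units: -0.008 m / 0.75 = -0.0107, -0.004 m / 0.75 = -0.0053.

```bash
echo '{"steps":[[0, -0.0053, 0, 0, 0], [0, -0.0107, 0, 0, 0], [0, -0.0107, 0, 0, 0]]}' > rows.txt && python3 jog.py rows.txt | grep -E "ee_pos|rot|force: \["
```

```text
ee_pos: [0.5511, 0.0311, 0.1333]
eef_rot: [0.993, -0.117, 0.001, -0.001]
ft_force: [-2.3, 0.5, 10.3]
```

To row units: -0.007 m / 0.75 = -0.0093, -0.004 m / 0.75 = -0.0053.

```bash
echo '{"steps":[[0, -0.0053, -0.0001, 0, 0], [0, -0.0093, -0.0003, 0, 0], [0, -0.0093, -0.0003, 0, 0]]}' > rows.txt && python3 jog.py rows.txt | grep -E "ee_pos|rot|force: \["
```

```text
ee_pos: [0.5528, 0.0378, 0.1335]
eef_rot: [0.993, -0.117, 0.001, -0.001]
ft_force: [-2.1, 1.5, 9.6]
```

To row units: -0.006 m / 0.75 = -0.008, -0.003 m / 0.75 = -0.004.

```bash
echo '{"steps":[[0, -0.004, 0, 0, 0], [0, -0.008, -0.0001, 0, 0], [0, -0.008, -0.0001, 0, 0]]}' > rows.txt && python3 jog.py rows.txt | grep -E "ee_pos|rot|force: \["
```

```text
ee_pos: [0.5541, 0.043, 0.1336]
eef_rot: [0.993, -0.117, 0.001, -0.0]
ft_force: [-1.8, -1.3, 10.8]
```

To row units: -0.004 m / 0.75 = -0.0053, -0.002 m / 0.75 = -0.0027.

```bash
echo '{"steps":[[0, -0.0027, -0.0001, 0, 0], [0, -0.0053, -0.0001, 0, 0], [0, -0.0053, -0.0001, 0, 0]]}' > rows.txt && python3 jog.py rows.txt | grep -E "ee_pos|rot|force: \["
```

```text
ee_pos: [0.5547, 0.0453, 0.1337]
eef_rot: [0.993, -0.118, 0.001, 0.001]
ft_force: [-4.5, -5.0, 12.3]
```

To row units: -0.004 m / 0.75 = -0.0053, -0.002 m / 0.75 = -0.0027.

```bash
echo '{"steps":[[0, -0.0027, -0.0001, 0, 0], [0, -0.0053, -0.0001, 0, 0], [0, -0.0053, -0.0001, 0, 0]]}' > rows.txt && python3 jog.py rows.txt | grep -E "ee_pos|rot|force: \["
```

```text
ee_pos: [0.5559, 0.0501, 0.1338]
eef_rot: [0.993, -0.118, 0.001, 0.0]
ft_force: [-2.2, -2.1, 12.1]
```

To row units: -0.004 m / 0.75 = -0.0053, -0.002 m / 0.75 = -0.0027.

```bash
echo '{"steps":[[0, -0.0027, -0.0001, 0, 0], [0, -0.0053, -0.0001, 0, 0], [0, -0.0053, -0.0001, 0, 0]]}' > rows.txt && python3 jog.py rows.txt | grep -E "ee_pos|rot|force: \["
```

```text
ee_pos: [0.557, 0.0549, 0.1339]
eef_rot: [0.993, -0.117, 0.002, -0.0]
ft_force: [-1.1, 1.4, 8.9]
```

To row units: -0.008 m / 0.75 = -0.0107, -0.0001 m / 0.75 = -0.0001.

```bash
echo '{"steps":[[0, -0.0053, 0, 0, 0], [0, -0.0107, -0.0001, 0, 0], [0, -0.0107, -0.0001, 0, 0]]}' > rows.txt && python3 jog.py rows.txt | grep -E "ee_pos|rot|force: \["
```

```text
ee_pos: [0.5591, 0.0632, 0.1342]
eef_rot: [0.993, -0.117, 0.002, -0.001]
ft_force: [-2.2, 0.6, 10.3]
```

To row units: -0.008 m / 0.75 = -0.0107, -0.004 m / 0.75 = -0.0053.

```bash
echo '{"steps":[[0, -0.0053, 0, 0, 0], [0, -0.0107, -0.0001, 0, 0], [0, -0.0107, -0.0001, 0, 0]]}' > rows.txt && python3 jog.py rows.txt | grep -E "ee_pos|rot|force: \["
```

```text
ee_pos: [0.561, 0.071, 0.1344]
eef_rot: [0.993, -0.117, 0.002, -0.001]
ft_force: [-2.3, 0.8, 10.2]
```

To row units: -0.008 m / 0.75 = -0.0107, -0.004 m / 0.75 = -0.0053.

```bash
echo '{"steps":[[0, -0.0053, -0.0001, 0, 0], [0, -0.0107, -0.0003, 0, 0], [0, -0.0107, -0.0003, 0, 0]]}' > rows.txt && python3 jog.py rows.txt | grep -E "ee_pos|rot|force: \["
```

```text
ee_pos: [0.5629, 0.0788, 0.1346]
eef_rot: [0.993, -0.117, 0.002, -0.001]
ft_force: [-1.5, -0.6, 10.8]
```

To row units: -0.006 m / 0.75 = -0.008, -0.003 m / 0.75 = -0.004.

```bash
echo '{"steps":[[0, -0.004, -0.0001, 0, 0], [0, -0.008, -0.0003, 0, 0], [0, -0.008, -0.0003, 0, 0]]}' > rows.txt && python3 jog.py rows.txt | grep -E "ee_pos|rot|force: \["
```

```text
ee_pos: [0.5639, 0.0825, 0.1347]
eef_rot: [0.993, -0.118, 0.001, 0.0]
ft_force: [-3.3, -5.2, 13.4]
```

To row units: -0.004 m / 0.75 = -0.0053, -0.002 m / 0.75 = -0.0027.

```bash
echo '{"steps":[[0, -0.0027, -0.0001, 0, 0], [0, -0.0053, -0.0001, 0, 0], [0, -0.0053, -0.0001, 0, 0]]}' > rows.txt && python3 jog.py rows.txt | grep -E "ee_pos|rot|force: \["
```

```text
ee_pos: [0.5649, 0.0863, 0.1348]
eef_rot: [0.993, -0.118, 0.001, 0.0]
ft_force: [-2.5, -6.0, 12.9]
```

To row units: -0.004 m / 0.75 = -0.0053, -0.002 m / 0.75 = -0.0027.

```bash
echo '{"steps":[[0, -0.0027, -0.0001, 0, 0], [0, -0.0053, -0.0001, 0, 0], [0, -0.0053, -0.0001, 0, 0]]}' > rows.txt && python3 jog.py rows.txt | grep -E "ee_pos|rot|force: \["
```

```text
ee_pos: [0.5661, 0.0916, 0.135]
eef_rot: [0.993, -0.117, 0.002, -0.0]
ft_force: [-0.6, -2.0, 10.6]
```

To row units: -0.004 m / 0.75 = -0.0053, -0.002 m / 0.75 = -0.0027.

```bash
echo '{"steps":[[0, -0.0027, -0.0001, 0, 0], [0, -0.0053, -0.0001, 0, 0], [0, -0.0053, -0.0001, 0, 0]]}' > rows.txt && python3 jog.py rows.txt | grep -E "ee_pos|rot|force: \["
```

```text
ee_pos: [0.5671, 0.0959, 0.1351]
eef_rot: [0.993, -0.117, 0.002, -0.001]
ft_force: [0.1, 0.5, 9.6]
```

To row units: -0.008 m / 0.75 = -0.0107, -0.004 m / 0.75 = -0.0053.

```bash
echo '{"steps":[[0, -0.0053, 0, 0, 0], [0, -0.0107, -0.0001, 0, 0], [0, -0.0107, -0.0001, 0, 0]]}' > rows.txt && python3 jog.py rows.txt | grep -E "ee_pos|rot|force: \["
```

```text
ee_pos: [0.5692, 0.1041, 0.1353]
eef_rot: [0.993, -0.117, 0.002, -0.001]
ft_force: [-0.1, -0.4, 10.2]
```

To row units: -0.008 m / 0.75 = -0.0107, -0.004 m / 0.75 = -0.0053.

```bash
echo '{"steps":[[0, -0.0053, -0.0001, 0, 0], [0, -0.0107, -0.0001, 0, 0], [0, -0.0107, -0.0001, 0, 0]]}' > rows.txt && python3 jog.py rows.txt | grep -E "ee_pos|rot|force: \["
```

```text
ee_pos: [0.5711, 0.1119, 0.1355]
eef_rot: [0.993, -0.117, 0.002, -0.001]
ft_force: [0.8, 0.1, 10.4]
```

To row units: -0.006 m / 0.75 = -0.008, -0.003 m / 0.75 = -0.004.

```bash
echo '{"steps":[[0, -0.004, -0.0001, 0, 0], [0, -0.008, -0.0003, 0, 0], [0, -0.008, -0.0003, 0, 0]]}' > rows.txt && python3 jog.py rows.txt | grep -E "ee_pos|rot|force: \["
```

```text
ee_pos: [0.5725, 0.1175, 0.1357]
eef_rot: [0.993, -0.117, 0.002, -0.001]
ft_force: [0.5, 0.2, 10.6]
```

```bash
echo '{"steps":[[0, -0.004, -0.0001, 0, 0], [0, -0.008, -0.0003, 0, 0], [0, -0.008, -0.0003, 0, 0]]}' > rows.txt && python3 jog.py rows.txt | grep -E "ee_pos|rot|force: \["
```

```text
ee_pos: [0.5735, 0.1213, 0.1358]
eef_rot: [0.993, -0.118, 0.002, 0.0]
ft_force: [-2.5, -5.7, 13.0]
```

To row units: -0.004 m / 0.75 = -0.0053, -0.002 m / 0.75 = -0.0027.

```bash
echo '{"steps":[[0, -0.0027, -0.0001, 0, 0], [0, -0.0053, -0.0001, 0, 0], [0, -0.0053, -0.0001, 0, 0]]}' > rows.txt && python3 jog.py rows.txt | grep -E "ee_pos|rot|force: \["
```

```text
ee_pos: [0.5745, 0.1252, 0.1359]
eef_rot: [0.993, -0.118, 0.002, 0.0]
ft_force: [-2.3, -4.8, 12.2]
```

To row units: -0.004 m / 0.75 = -0.0053, -0.002 m / 0.75 = -0.0027.

```bash
echo '{"steps":[[0, -0.0027, -0.0001, 0, 0], [0, -0.0053, -0.0001, 0, 0], [0, -0.0053, -0.0001, 0, 0]]}' > rows.txt && python3 jog.py rows.txt | grep -E "ee_pos|rot|force: \["
```

```text
ee_pos: [0.5757, 0.1305, 0.136]
eef_rot: [0.993, -0.118, 0.002, -0.001]
ft_force: [1.5, -1.4, 10.7]
```

To row units: -0.004 m / 0.75 = -0.0053, -0.002 m / 0.75 = -0.0027.

```bash
echo '{"steps":[[0, -0.0027, -0.0001, 0, 0], [0, -0.0053, -0.0001, 0, 0], [0, -0.0053, -0.0001, 0, 0]]}' > rows.txt && python3 jog.py rows.txt | grep -E "ee_pos|rot|force: \["
```

```text
ee_pos: [0.5767, 0.1348, 0.1361]
eef_rot: [0.993, -0.117, 0.002, -0.001]
ft_force: [1.4, -0.1, 9.3]
```

To row units: -0.008 m / 0.75 = -0.0107, -0.004 m / 0.75 = -0.0053.

```bash
echo '{"steps":[[0, -0.0053, 0, 0, 0], [0, -0.0107, -0.0001, 0, 0], [0, -0.0107, -0.0001, 0, 0]]}' > rows.txt && python3 jog.py rows.txt | grep -E "ee_pos|rot|force: \["
```

```text
ee_pos: [0.5788, 0.1429, 0.1364]
eef_rot: [0.993, -0.117, 0.002, -0.001]
ft_force: [0.9, -0.5, 9.8]
```

To row units: -0.008 m / 0.75 = -0.0107, -0.004 m / 0.75 = -0.0053.

```bash
echo '{"steps":[[0, -0.0053, -0.0001, 0, 0], [0, -0.0107, -0.0001, 0, 0], [0, -0.0107, -0.0001, 0, 0]]}' > rows.txt && python3 jog.py rows.txt
```

```text
time: 17.9
ee_pos: [0.5807, 0.1508, 0.1366]
eef_rot: [0.993, -0.117, 0.003, -0.001]
ft_force: [2.0, -0.1, 10.8]
width: 0.0257
grip_force: 59.9
```

To row units: 0.08 m / 0.75 = 0.1067, -0.06 m / 0.75 = -0.08.

```bash
echo '{"steps":[[0, -0.004, -0.0001, 0, 0], [0, -0.004, -0.0001, 0, 0], [0, -0.004, -0.0267, 0, 0], [0, -0.004, -0.0667, 0, 0], [0, 0.0533, -0.08, 0, 0], [0, 0.1067, -0.08, 0, 0], [0, 0.1067, -0.08, 0, 0], [0, 0.1067, -0.08, 0, 0]]}' > rows.txt && python3 jog.py rows.txt
python3 - <<'E'
from bench import r, vision, monitor, close_job
import cv2
a=vision.camera("scene")["img"][150:280,240:400,::-1];b=vision.camera("side")["img"][200:345,240:400,::-1]
k=lambda i:cv2.resize(i,None,fx=4,fy=4,interpolation=cv2.INTER_CUBIC)[:520,:400*2]
c=vision.camera("side")["img"][115:365,230:430,::-1]; d=vision.camera("scene")["img"][115:315,230:430,::-1]
d=cv2.copyMakeBorder(d,0,50,0,0,cv2.BORDER_CONSTANT)
cv2.imwrite("pics/done.png",cv2.resize(cv2.hconcat([c,d]),None,fx=2,fy=2,interpolation=cv2.INTER_CUBIC))
print(monitor.read_state()["eef_rot"])
E
```

```text
time: 18.7
ee_pos: [0.5599, 0.0711, 0.1942]
eef_rot: [0.993, -0.118, -0.0, -0.0]
ft_force: [0.3, 0.5, -3.0]
width: 0.0257
grip_force: 59.9
[ 9.93202667e-01 -1.16397599e-01 -2.23354942e-04 -1.06099005e-04]
```

View pics/done.png

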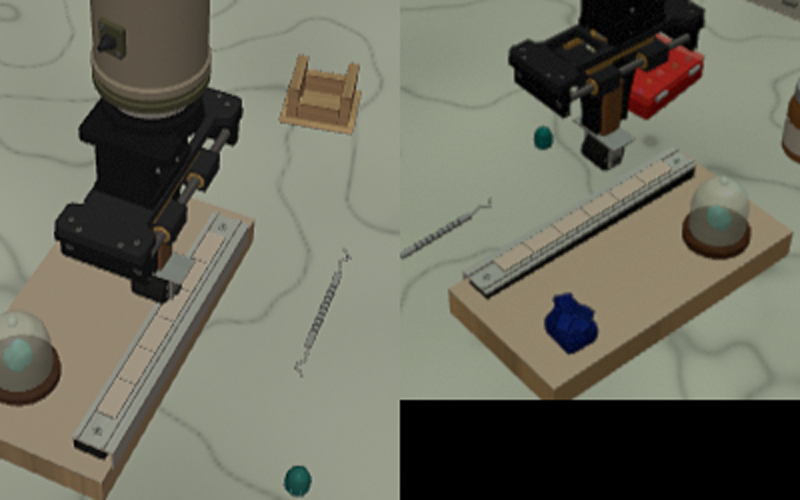

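The covers look flush along the whole strip, nothing else has moved, and the roller is still straight in the grip. Going back to the stand.

To row units: 0.4135 m / 0.75 = 0.5513, -0.0131 m / 0.75 = -0.0175, -0.206 rad / 3.1416 = -0.0656.

```bash
echo '{"steps":[[-0.0017, 0.0547, 0, 0, 0], [-0.0035, 0.1107, 0, -0.0656, 0], [-0.0053, 0.1653, 0, -0.0656, 0], [-0.0069, 0.22, 0, -0.0656, 0], [-0.0087, 0.276, 0, -0.0656, 0], [-0.0107, 0.3307, 0, -0.0656, 0], [-0.0123, 0.3853, 0, -0.0656, 0], [-0.014, 0.4413, 0, -0.0656, 0], [-0.016, 0.496, 0, -0.0656, 0], [-0.0175, 0.5513, 0, -0.0656, 0], [-0.0175, 0.5513, 0, -0.0656, 0], [-0.0175, 0.5513, 0, -0.0656, 0]]}' > rows.txt && python3 jog.py rows.txt; echo '{"steps":[[0, 0, 0.0267, 0, 0], [0, 0, 0.0533, 0, 0], [0, 0, 0.0733, 0, 0], [0, 0, 0.0733, 0, 0], [0, 0, 0.0733, 0, 0]]}' > rows.txt && python3 jog.py rows.txt
```

```text
time: 20.1
ee_pos: [0.4509, -0.3272, 0.194]
eef_rot: [1.0, -0.015, -0.0, -0.0]
ft_force: [0.2, 0.1, -3.6]
width: 0.0258
grip_force: 59.9
time: 20.6
ee_pos: [0.4517, -0.3259, 0.1397]
eef_rot: [1.0, -0.014, 0.0, -0.0]
ft_force: [0.8, -0.2, -2.9]
width: 0.0261
grip_force: 59.9
```

To row units: 0.0018 m / 0.75 = 0.0024, -0.0004 m / 0.75 = -0.0005.

```bash
echo '{"steps":[[-0.0005, 0.0024, 0, 0, 0], [-0.0005, 0.0024, 0, 0, 0], [-0.0005, 0.0024, 0, 0, 0], [-0.0005, 0.0024, 0, 0, 0]]}' > rows.txt && python3 jog.py rows.txt
```

```text
time: 21.0
ee_pos: [0.4506, -0.3289, 0.1397]
eef_rot: [1.0, -0.015, 0.0, 0.0]
ft_force: [0.0, 0.4, -2.9]
width: 0.0257
grip_force: 59.9
```

To row units: 0.024 m / 0.75 = 0.032, 0.016 m / 0.75 = 0.0213.

```bash
echo '{"steps":[[0.0005, -0.0008, 0.0107, 0, 0], [0.0005, -0.0008, 0.0213, 0, 0], [0.0005, -0.0008, 0.032, 0, 0], [0.0005, -0.0008, 0.032, 0, 0]]}' > rows.txt && python3 jog.py rows.txt;echo '{"steps":[[0, 0, 0.0107, 0, 0], [0, 0, 0.0213, 0, 0], [0, 0, 0.032, 0, 0], [0, 0, 0.032, 0, 0]]}' > rows.txt && python3 jog.py rows.txt
```

```text
time: 21.4
ee_pos: [0.45, -0.3276, 0.1136]
eef_rot: [1.0, -0.015, -0.001, -0.001]
ft_force: [0.3, 0.6, -4.4]
width: 0.0255
grip_force: 59.9
time: 21.8
ee_pos: [0.4502, -0.3277, 0.0899]
eef_rot: [1.0, -0.015, -0.001, -0.001]
ft_force: [-0.1, -0.1, -3.1]
width: 0.0256
grip_force: 59.9
```

To row units: 0.0055 m / 0.75 = 0.0073, 0.003 m / 0.75 = 0.004.

```bash
echo '{"steps":[[0, 0, 0.004, 0, 0], [0, 0, 0.0073, 0, 0], [0, 0, 0.0073, 0, 0], [0, 0, 0.0073, 0, 0]]}' > rows.txt && python3 jog.py rows.txt
```

```text
time: 22.2
ee_pos: [0.4509, -0.3282, 0.086]
eef_rot: [1.0, -0.015, 0.0, 0.0]
ft_force: [0.6, 0.3, -2.0]
width: 0.0258
grip_force: 59.9
```

To row units: 0.002 m / 0.75 = 0.0027, 0.001 m / 0.75 = 0.0013.

```bash
echo '{"steps":[[0, 0, 0.0013, 0, 0], [0, 0, 0.0027, 0, 0], [0, 0, 0.0027, 0, 0]]}' > rows.txt && python3 jog.py rows.txt
```

```text
time: 22.5
ee_pos: [0.4508, -0.3282, 0.0838]
eef_rot: [1.0, -0.015, -0.0, -0.0]
ft_force: [0.0, 0.4, -2.8]
width: 0.026
grip_force: 59.9
```

To row units: 0.001 m / 0.75 = 0.0013, 0.0005 m / 0.75 = 0.0007.

```bash
echo '{"steps":[[0, 0, 0.0007, 0, 0], [0, 0, 0.0013, 0, 0], [0, 0, 0.0013, 0, 0]]}' > rows.txt && python3 jog.py rows.txt
```

```text
time: 22.8
ee_pos: [0.4509, -0.3282, 0.0835]
eef_rot: [1.0, -0.015, 0.0, -0.0]
ft_force: [-3.6, 3.1, 6.1]
width: 0.0255
grip_force: 59.9
```

Seated: the force has reversed. Opening the fingers and backing away straight up.

The manual's scale: shifts go in shares of 0.75 m and turns go in shares of pi rad. Converting my numbers, -0.0005 m / 0.75 = -0.0007.

```bash
echo '{"steps":[[0, 0, -0.0007, 0, 0.087], [0, 0, -0.0007, 0, 0.087], [0, 0, -0.0007, 0, 0.087], [0, 0, -0.0007, 0, 0.087], [0, 0, -0.0007, 0, 0.087], [0, 0, -0.0007, 0, 0.087], [0, 0, -0.0007, 0, 0.087], [0, 0, -0.0007, 0, 0.087], [0, 0, -0.0007, 0, 0.087], [0, 0, -0.0007, 0, 0.087], [0, 0, -0.0007, 0, 0.087], [0, 0, -0.0007, 0, 0.087]]}' > rows.txt && python3 jog.py rows.txt;echo '{"steps":[[0, 0, -0.04, 0, 0.087], [0, 0, -0.0933, 0, 0.087], [0, 0, -0.1467, 0, 0.087], [0, 0, -0.2, 0, 0.087], [0, -0.0533, -0.2, 0, 0.087], [0, -0.1067, -0.2, 0, 0.087], [0, -0.16, -0.2, 0, 0.087], [0, -0.16, -0.2, 0, 0.087], [0, -0.16, -0.2, 0, 0.087]]}' > rows.txt && python3 jog.py rows.txt;python3 - <<'E'
from bench import r, vision, monitor, close_job
import cv2,numpy as np
from h import *
a=vision.camera("scene")["img"];b=vision.camera("side")["img"]
z=lambda i,x,y:cv2.resize(i[y:y+80,x:x+66,::-1],None,fx=6,fy=6,interpolation=cv2.INTER_CUBIC)
cv2.imwrite("pics/end.png",np.hstack([z(a,125,275),z(b,360,115)]))
E
```

```text
time: 24.0
ee_pos: [0.4509, -0.3282, 0.0834]
eef_rot: [1.0, -0.015, 0.0, -0.0]
ft_force: [-0.5, -0.6, 0.6]
width: 0.0868
grip_force: 0.0
time: 24.9
ee_pos: [0.4545, -0.2077, 0.2336]
eef_rot: [1.0, -0.014, 0.0, 0.0]
ft_force: [-0.9, -0.5, 0.7]
width: 0.0868
grip_force: 0.0
```

View pics/end.png

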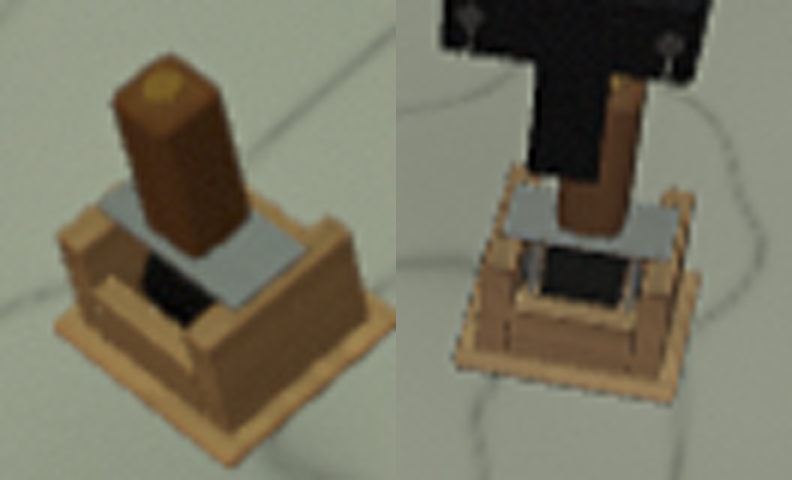

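The roller stands in its stand exactly as at the start: plate on the cheeks at scene-crop (235,308), handle top at (165,85).

```bash
python3 -c "
from bench import r, vision, monitor, close_job
print(close_job())"
```

```text
the job is handed in; nothing more can be done
None
```

I rolled the strip in one pass at about 11.5–16 N downward by the wrist readings; the covers look flush, the roller is upright and released in its stand, and the job was handed in at about 25 s, with no verdict shown.

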